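# Coffee break: box the stray capsule and deal the biscuits

### The job

Sort the mixed handful on the wooden board: first stand the coffee capsule upright in the empty half of the capsule box, beside the others. Then deal the biscuits round the two plates: one round biscuit on each plate, and only after that one shortbread finger on each plate, every biscuit lying flat inside the rim beside, not on top of, the other. Lower the biscuits onto the plates rather than dropping them, leave the two mugs where they stand, and let go of everything.

Things in the scene. Friction and masses are not known exactly. Their poses are not given: they have to be found in the camera images.
- capsule: Stray coffee capsule, bare aluminium, 15 g, standing wide end down on the fixed wooden board (150 x 360 mm, top 12 mm above the worktop) where the biscuits lie too. Flange 37 mm across and 2 mm thick at the bottom, above it a nearly straight body 31 to 29 mm across up to 22 mm, then a blunt nose; 28 mm tall. Origin: centre of its underside, z up.
- round_1: A round plain biscuit, 48 mm across and 12 mm thick, 22 g, lying flat on the wooden board (both round ones are alike). Origin: centre of its underside, z up.
- round_2: A round plain biscuit, 48 mm across and 12 mm thick, 22 g, lying flat on the wooden board (both round ones are alike). Origin: centre of its underside, z up.
- finger_1: A shortbread finger: bar-shaped biscuit 60 mm long (its x), 22 mm wide (its y), 15 mm thick, 25 g, lying flat on the wooden board (both are alike). Origin: centre of its underside, z up.
- finger_2: A shortbread finger: bar-shaped biscuit 60 mm long (its x), 22 mm wide (its y), 15 mm thick, 25 g, lying flat on the wooden board (both are alike). Origin: centre of its underside, z up.
- plate_1: A round white china plate, fixed in place. 176 mm across the rim, flat inside over a circle 146 mm across; the flat lies 5 mm above the origin, the low sloping rim reaches 13 mm. Both plates are alike. Origin: centre of its underside, on the worktop, z up.
- plate_2: A round white china plate, fixed in place. 176 mm across the rim, flat inside over a circle 146 mm across; the flat lies 5 mm above the origin, the low sloping rim reaches 13 mm. Both plates are alike. Origin: centre of its underside, on the worktop, z up.
- capsule_box: Open wooden tray, fixed, 124 mm (its x) by 134 mm (its y), 34 mm high, walls and floor 5 mm thick. Three capsules like the stray one are fixed in it along the +x side (x = +36 mm; y = -41, 0, +41 mm). The -x half is empty: free floor x -57 to +17 mm, y -62 to +62 mm, its middle at x = -20 mm, y = 0. Origin: centre of its underside, on the worktop, z up.
- mug_1: A coffee mug, 82 mm across and 95 mm tall, with a side handle reaching about 35 mm beyond its wall; stands free on the worktop beyond the plates. Origin: centre of its underside. Not to be moved.
- mug_2: A coffee mug, 82 mm across and 95 mm tall, with a side handle reaching about 35 mm beyond its wall; stands free on the worktop beyond the plates. Origin: centre of its underside. Not to be moved.
There are look-alikes about, which are no part of the job. Leave any red or yellow look-alike of the plate_2 alone.

How it is judged:
On the way, in this order (a step that is already met when the one before it is completed fails the run):
1. the capsule stands in the empty half of the capsule box (x of capsule in the frame of capsule_box between -0.045 and 0.01 m and y of capsule in the frame of capsule_box between -0.05 and 0.05 m and z of capsule in the frame of capsule_box below 0.009 m and angle between capsule's own z axis and vertical below 0.12 rad and contact force between capsule and the fingers below 0.05 N), for 0.2 s.
2. one round biscuit lies on each plate, let go ((((horizontal distance between round_1 and plate_1 below 0.055 m and z of round_1 in the frame of plate_1 below 0.009 m and angle between round_1's own z axis and vertical below 0.12 rad) and (horizontal distance between round_2 and plate_2 below 0.055 m and z of round_2 in the frame of plate_2 below 0.009 m and angle between round_2's own z axis and vertical below 0.12 rad)) or ((horizontal distance between round_1 and plate_2 below 0.055 m and z of round_1 in the frame of plate_2 below 0.009 m and angle between round_1's own z axis and vertical below 0.12 rad) and (horizontal distance between round_2 and plate_1 below 0.055 m and z of round_2 in the frame of plate_1 below 0.009 m and angle between round_2's own z axis and vertical below 0.12 rad))) and contact force between each of round_1, round_2 and the fingers below 0.05 N), for 0.2 s.
3. one shortbread finger lies on each plate too, let go ((((horizontal distance between finger_1 and plate_1 below 0.055 m and z of finger_1 in the frame of plate_1 below 0.009 m and angle between finger_1's own z axis and vertical below 0.12 rad) and (horizontal distance between finger_2 and plate_2 below 0.055 m and z of finger_2 in the frame of plate_2 below 0.009 m and angle between finger_2's own z axis and vertical below 0.12 rad)) or ((horizontal distance between finger_1 and plate_2 below 0.055 m and z of finger_1 in the frame of plate_2 below 0.009 m and angle between finger_1's own z axis and vertical below 0.12 rad) and (horizontal distance between finger_2 and plate_1 below 0.055 m and z of finger_2 in the frame of plate_1 below 0.009 m and angle between finger_2's own z axis and vertical below 0.12 rad))) and (((horizontal distance between round_1 and plate_1 below 0.055 m and z of round_1 in the frame of plate_1 below 0.009 m and angle between round_1's own z axis and vertical below 0.12 rad) and (horizontal distance between round_2 and plate_2 below 0.055 m and z of round_2 in the frame of plate_2 below 0.009 m and angle between round_2's own z axis and vertical below 0.12 rad)) or ((horizontal distance between round_1 and plate_2 below 0.055 m and z of round_1 in the frame of plate_2 below 0.009 m and angle between round_1's own z axis and vertical below 0.12 rad) and (horizontal distance between round_2 and plate_1 below 0.055 m and z of round_2 in the frame of plate_1 below 0.009 m and angle between round_2's own z axis and vertical below 0.12 rad))) and contact force between each of finger_1, finger_2 and the fingers below 0.05 N), for 0.2 s.
At the end, for the whole second after the job is handed in: Capsule upright (7 deg) on the floor of the box's empty half; each plate holds one round biscuit and one shortbread finger, each flat (7 deg, underside within 4 mm of the plate's flat), centre within 55 mm of the plate's centre; all released and at rest (all of step 1 and all of step 3 and linear speed of each of round_1, round_2, finger_1, finger_2, capsule below 0.02 m/s and contact force between each of round_1, round_2 and the fingers below 0.05 N); the robot touches nothing.
It fails at once if a biscuit was put on a plate before the capsule was in its box (not (horizontal distance between capsule and capsule_box below 0.075 m and z of capsule in the frame of capsule_box below 0.03 m) and ((horizontal distance between round_1 and plate_1 below 0.07 m and z of round_1 in the frame of plate_1 below 0.009 m) or (horizontal distance between round_1 and plate_2 below 0.07 m and z of round_1 in the frame of plate_2 below 0.009 m) or (horizontal distance between round_2 and plate_1 below 0.07 m and z of round_2 in the frame of plate_1 below 0.009 m) or (horizontal distance between round_2 and plate_2 below 0.07 m and z of round_2 in the frame of plate_2 below 0.009 m) or (horizontal distance between finger_1 and plate_1 below 0.07 m and z of finger_1 in the frame of plate_1 below 0.009 m) or (horizontal distance between finger_1 and plate_2 below 0.07 m and z of finger_1 in the frame of plate_2 below 0.009 m) or (horizontal distance between finger_2 and plate_1 below 0.07 m and z of finger_2 in the frame of plate_1 below 0.009 m) or (horizontal distance between finger_2 and plate_2 below 0.07 m and z of finger_2 in the frame of plate_2 below 0.009 m))).
It fails at once if a shortbread finger was put on a plate before each plate had its round biscuit (((horizontal distance between finger_1 and plate_1 below 0.07 m and z of finger_1 in the frame of plate_1 below 0.009 m) or (horizontal distance between finger_1 and plate_2 below 0.07 m and z of finger_1 in the frame of plate_2 below 0.009 m) or (horizontal distance between finger_2 and plate_1 below 0.07 m and z of finger_2 in the frame of plate_1 below 0.009 m) or (horizontal distance between finger_2 and plate_2 below 0.07 m and z of finger_2 in the frame of plate_2 below 0.009 m)) and not (horizontal distance between any of round_1, round_2 and plate_1 below 0.08 m and horizontal distance between any of round_1, round_2 and plate_2 below 0.08 m)).
It fails at once if a biscuit was dropped onto a plate (faster than 0.7 m/s) ((horizontal distance between round_1 and plate_1 below 0.08 m and z of round_1 in the frame of plate_1 below 0.03 m and linear speed of round_1 above 0.7 m/s) or (horizontal distance between round_1 and plate_2 below 0.08 m and z of round_1 in the frame of plate_2 below 0.03 m and linear speed of round_1 above 0.7 m/s) or (horizontal distance between round_2 and plate_1 below 0.08 m and z of round_2 in the frame of plate_1 below 0.03 m and linear speed of round_2 above 0.7 m/s) or (horizontal distance between round_2 and plate_2 below 0.08 m and z of round_2 in the frame of plate_2 below 0.03 m and linear speed of round_2 above 0.7 m/s) or (horizontal distance between finger_1 and plate_1 below 0.08 m and z of finger_1 in the frame of plate_1 below 0.03 m and linear speed of finger_1 above 0.7 m/s) or (horizontal distance between finger_1 and plate_2 below 0.08 m and z of finger_1 in the frame of plate_2 below 0.03 m and linear speed of finger_1 above 0.7 m/s) or (horizontal distance between finger_2 and plate_1 below 0.08 m and z of finger_2 in the frame of plate_1 below 0.03 m and linear speed of finger_2 above 0.7 m/s) or (horizontal distance between finger_2 and plate_2 below 0.08 m and z of finger_2 in the frame of plate_2 below 0.03 m and linear speed of finger_2 above 0.7 m/s)).
It fails at once if a mug was moved by more than 20 mm (distance of any of mug_1, mug_2 from where it was at the start of the episode above 0.02 m).
It also fails if it takes over 96 s, if anything falls off the work surface, if the arm or the gripper's body presses on something with over 40 N, if the wrist force passes 120 N, or if a joint passes its speed limit or range.

### The arm

A 6-joint arm with a two-finger parallel gripper is mounted at the origin on the work surface. World frame = base frame: x ahead of the robot, y to its left, z up, the work surface at z = 0. Lengths are in m, angles in rad, forces in N, time in s.
With the tool pointing down it reaches from about 0.275 to 1 m from the base axis. Payload 8.4 kg.
Tool frame: the origin (TCP) lies on the centre line of the jaws, within the pads' length; the fingertips stand bot.tip_extent ahead of it and the grasp point (between the pads) lies 2 mm behind it (bot.tip_extent is the distance from the TCP to the fingertips, in m); z points along the fingers, y is the direction in which the jaws open and shut (so a half turn about z gives the same grasp; the last joint's range is limited). The gripper opens to 85 mm and grips with 20 to 120 N. Pads are 22 mm wide; open, the fingers measure 114 mm over their backs; the gripper's body (76 mm by 85 mm) begins 54 mm behind the grasp point. The pads swing forward as they close: fully open they stand 13 mm farther back than shut.
Start: joints at [-0.002, 0.353, 1.633, -0, 1.155, -0.002], TCP at [0.625, -0, 0.248] pointing down, gripper open.
Joint ranges: [-2.63, 2.63], [-0.92, 2.1], [0.06, 2.66], [-1.3, 4.44], [0, 2.69], [-3.02, 3.02]. Speed limits (rad/s): [2.22, 2.22, 2.79, 3.14, 3.14, 3.14].

### API

Orientations are given as a unit quaternion [w, x, y, z].
In Python, from workcell import bot gives the robot as it stands. The module is installed in compiled form; this text tells all that it offers.
- The arm moves only by the tool servo_tool, never from a script. Its argument "series" is a list of rows, each a list of 6 numbers: the shift along the tool's x, y, z as a fraction of full scale, then the turn, a rotation vector about the tool's x, y, z as a fraction of full scale. A call has 1 to 10 rows; each row is the pose to reach, as a shift and turn from the pose commanded when the call began, along the tool's axes at that moment, turning the shorter way round; what a row does not reach only later rows make up. Full scale, the value 1, is 50 cm for a shift and 2 pi rad for a turn. A row lasts 1/12 s, in which the tool goes at most 41.7 mm and 7.16 degrees, less where a joint would pass 70% of its speed; a pose out of reach is approached as far as the arm can. A call with a number of a shift or a turn outside -1 to 1 is refused whole. A call with a gripper value outside its range is refused whole. "fingers" is the closure, from 0 (fully open) to 1 (shut), set as the call begins (left out, the last holds). The fingers move at their own pace and stop on an object; "force" is the grip in N (left out, the last holds). Time passes only in rows, so rows that repeat a pose let the fingers close. It gives the time, the measured TCP pose, the force and the opening at its end, in the units of the state.
- bot.sense(): the state, without advancing time (a new reading comes with each control period).
- bot.snapshot(name): name is "scene" or "side" or "wrist"; returns a dict with "img" (400x640x3 uint8, red, green, blue), "camera_matrix" (3x3 intrinsics, pixels), "rvec" (rotation vector, rad) and "tvec" (3), from world to camera coordinates, as OpenCV has them; the wrist camera has in their place "mount" (4x4, takes a point from camera to tool coordinates, whose origin is the TCP and whose axes are the flange's). Camera axes: x right, y down, z forward; pixel columns grow to the right and rows downward; lengths in m; the calibration is good to about 2 mm. A picture is of the moment at which its call begins: read the wrist's pose just before it. There is no depth.
- bot.hand_in(): hands the job in, once; it reports no verdict.
The state is a dict: "time_s": time; "joint_positions": joint angles; "joint_velocities": joint speeds; "joint_efforts": joint torques, N m; "tcp_pos": TCP position; "tcp_rot": TCP orientation; "ft_force": force on the tool from outside, world axes, zero at the start; "wrist_torque": the same for the moment, N m; "width": finger opening in m.
Only numpy, scipy, OpenCV 4.12 (cv2) and the standard library are available. Lean on these libraries where they do the work, as an engineer would, in place of code of your own. Each camera call takes 0.05 s, during which the arm holds its last target. There are 200 camera calls.

## Working session

There is one attempt and no reset: what is moved stays moved. The work goes in short steps, Python scripts to look and compute and a tool call to move; the robot and the scene stay as the last step left them, time stands still between calls to the robot, and variables do not carry over. Pictures are saved under pics/ and viewed, about 12 in all and at most 16, crops included, and the job is handed in when it is done.

Besides the shell and the picture viewer there is one more tool, called after ">>>" as name(argument=value, ...) on one line, values as JSON. servo_tool: Moves the arm, as the interface text tells. Its arguments: {"type":"object","properties":{"series":{"type":"array"},"fingers":{"type":"number"},"force":{"type":"number"}},"required":["series"]}

```bash
mkdir -p pics
cat > h.py <<'E'
import numpy as np, cv2
from workcell import bot
from scipy.spatial.transform import Rotation as R
def ray(cam,uv,z,s=None):
    K=np.array(cam["camera_matrix"]);d=np.linalg.inv(K)@[uv[0],uv[1],1.]
    if "mount" in cam:
        q=s["tcp_rot"];T=np.eye(4);T[:3,:3]=R.from_quat([q[1],q[2],q[3],q[0]]).as_matrix();T[:3,3]=s["tcp_pos"]
        M=T@np.array(cam["mount"]);o=M[:3,3];d=M[:3,:3]@d
    else:
        Rm=cv2.Rodrigues(np.array(cam["rvec"],float))[0];o=-Rm.T@np.array(cam["tvec"]).ravel();d=Rm.T@d
    return o+d*(z-o[2])/d[2]
def snap(n,f):
    s=bot.sense();c=bot.snapshot(n);cv2.imwrite(f"pics/{f}.png",c["img"][:,:,::-1]);np.save(f"pics/{f}.npy",np.array([c,s],object),allow_pickle=True);return c,s
def load(f): return np.load(f"pics/{f}.npy",allow_pickle=True)
E
python3 - <<'E'
from h import *
print(bot.sense(),bot.tip_extent)
for n in ["scene","side","wrist"]: snap(n,n+"0")
E
```

```text
{'time_s': 0.0, 'joint_positions': array([-2.39424133e-03,  3.53646371e-01,  1.63416373e+00, -1.00563420e-05,
        1.15518824e+00, -2.36320256e-03]), 'joint_velocities': array([-8.96932066e-05,  1.27524374e-05,  1.78416226e-03, -1.27994303e-03,
       -2.04373244e-04, -1.77978486e-03]), 'joint_efforts': array([-2.03471049e-03, -6.05236173e+01, -3.42063046e+01, -2.62302356e-04,
        9.48130677e-03,  3.61521288e-06]), 'tcp_pos': array([6.24534194e-01, 1.71933086e-06, 2.47550110e-01]), 'tcp_rot': array([-4.94922223e-04,  7.07116143e-01,  7.07097070e-01, -4.99061370e-04]), 'ft_force': array([-0.37713349, -0.25622561, -0.29162349]), 'wrist_torque': array([ 0.02557228, -0.01611293, -0.04821939]), 'width': 0.08580687088249288} 0.017
```

View pics/scene0.png

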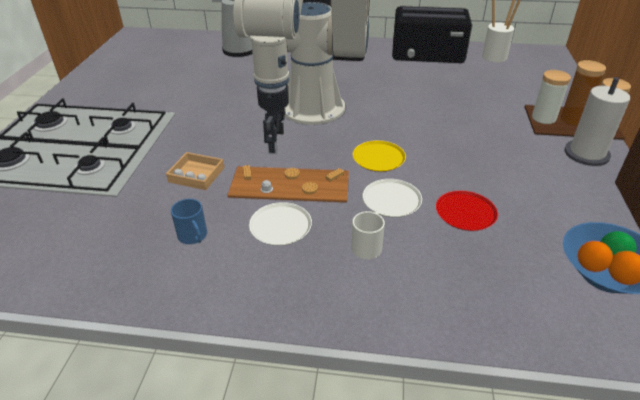

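View pics/side0.png

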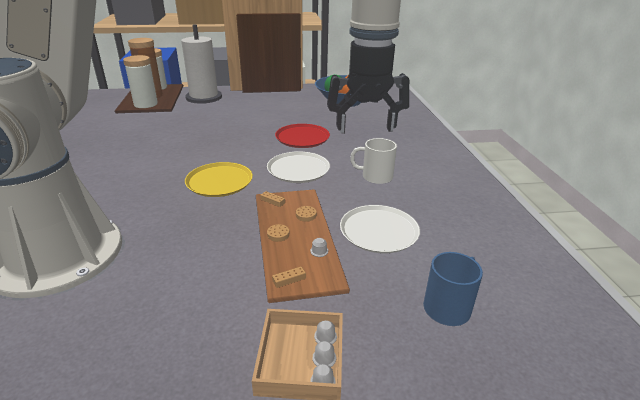

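View pics/wrist0.png

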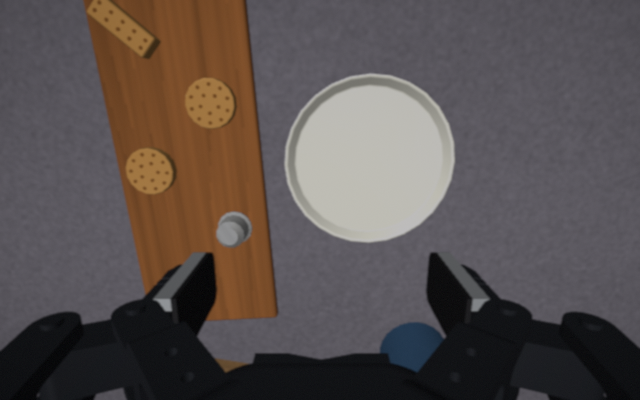

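The scene shows the board with 5 items, two white plates at (280,223) and (392,197) in the scene view, and the red (467,210) and yellow (379,156) look-alikes. I'll leave those two alone, since the plates described are white china. The box is at (195,170) and the mugs are at (189,221) and (367,235). In the side view the white plates are at (380,228) and (298,166).

```bash
cat > m.py <<'E'
from h import *
def fit(f,mask_fn,z,n):
    c,s=load(f);im=c["img"].astype(int);m=mask_fn(im).astype(np.uint8)
    cs,_=cv2.findContours(m,cv2.RETR_EXTERNAL,cv2.CHAIN_APPROX_NONE)
    for k in sorted(cs,key=cv2.contourArea)[-n:]:
        P=np.array([ray(c,p[0],z,s)[:2] for p in k]);H=cv2.convexHull(k)
        (x,y),r=cv2.minEnclosingCircle(P.astype(np.float32)); A=cv2.minAreaRect(P.astype(np.float32))
        print(f,k[:,0].mean(0).round(),"circ",np.round([x,y,r],4),"rect",np.round(A[0],4),np.round(A[1],4),round(A[2],1))
E
python3 - <<'E'
from m import *
white=lambda im:(im.min(2)>165)&(im.max(2)-im.min(2)<25)
for f in["side0"]: fit(f,white,.013,6)
fit("scene0",white,.013,8)
fit("wrist0",lambda im:(im.min(2)>130)&(im.max(2)-im.min(2)<25),.013,3)
bis=lambda im:(im[...,0]>150)&(im[...,0]-im[...,2]>70)
fit("wrist0",lambda im:(im[...,0]>145)&(im[...,1]>88)&(im[...,0]-im[...,2]>55),.024,5)
c,s=load("side0");print("o",ray(c,(0,0),1))
im=c["img"][180:400,240:360];cv2.imwrite("pics/c1.png",cv2.resize(im,None,fx=3.3,fy=2.7,interpolation=cv2.INTER_CUBIC)[:600,:,::-1])
E
```

```text
side0 [491.  68.] circ [1.6581 1.3509 0.6122] rect [1.6284 1.3739] [1.2196 0.2065] 52.2
side0 [579. 229.] circ [ 1.1126 -0.0485  0.0725] rect [ 1.1122 -0.0482] [0.1274 0.0788] 89.0
side0 [298. 166.] circ [0.5211 0.3138 0.0878] rect [0.5216 0.3142] [0.1722 0.1732] 84.2
side0 [ 63. 269.] circ [ 0.0209 -0.0152  0.1187] rect [ 0.0402 -0.0409] [0.228  0.1312] 36.5
side0 [526. 202.] circ [1.0483 0.341  0.6497] rect [1.0714 0.3408] [1.2991 0.0718] 89.5
side0 [379. 228.] circ [0.6744 0.0068 0.0878] rect [0.6746 0.0061] [0.1711 0.1746] 83.9
scene0 [122. 378.] circ [ 1.1796 -0.2331  0.0675] rect [ 1.1808 -0.2246] [0.0756 0.1215] 82.1
scene0 [15. 44.] circ [-0.5355 -1.6494  0.5811] rect [-0.5855 -1.5753] [1.162  0.1954] 34.0
scene0 [355. 389.] circ [1.1493 0.26   0.0853] rect [1.1415 0.2587] [0.0522 0.1693] 7.3
scene0 [380. 210.] circ [0.5666 0.2962 0.1344] rect [0.5651 0.3069] [0.1741 0.2608] 80.9
scene0 [280. 223.] circ [0.675  0.0069 0.0886] rect [0.6747 0.0068] [0.1736 0.1741] 7.0
scene0 [180. 381.] circ [ 1.1705 -0.0943  0.0959] rect [ 1.172  -0.0938] [0.101  0.1704] 0.3
scene0 [ 30. 366.]
[... 219 characters left out ...]
[ 0.4441 -0.1564] [0.0125 0.013 ] 0.0
wrist0 [228. 232.] circ [ 0.525  -0.0692  0.0132] rect [ 0.5222 -0.0694] [0.0206 0.0254] 0.0
wrist0 [369. 158.] circ [0.6743 0.0074 0.0877] rect [0.6744 0.0074] [0.1742 0.1739] 43.7
wrist0 [90.  9.] circ [4.179e-01 1.483e-01 1.000e-04] rect [0.4179 0.1483] [0. 0.] 0.0
wrist0 [94.  4.] circ [0.4226 0.1523 0.0015] rect [0.4224 0.1521] [0.0013 0.0028] 43.3
wrist0 [122.  26.] circ [0.4447 0.1334 0.0267] rect [0.4446 0.1337] [0.0184 0.0516] 49.6
wrist0 [148. 171.] circ [0.4513 0.0009 0.023 ] rect [0.4516 0.0011] [0.0444 0.0444] 41.3
wrist0 [209. 102.] circ [0.5172 0.0672 0.0232] rect [0.5174 0.0672] [0.0444 0.0447] 42.9
o [ 2.25107267 -4.25864561  1.        ]
```

View pics/c1.png

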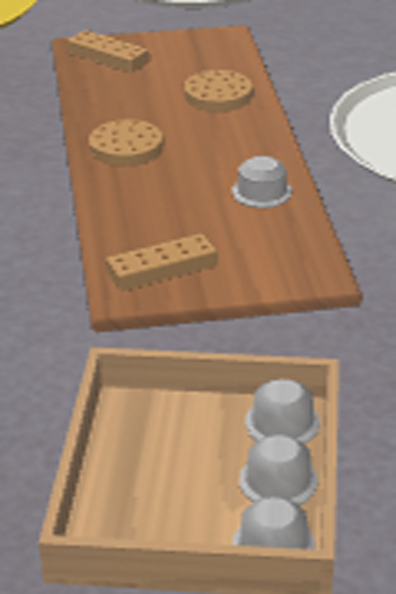

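Run:
```python
from h import *
c,s=load("side0");f=lambda u,v:(240+u/3.3,180+v/2.7)
P=lambda l,z:np.array([ray(c,f(*p),z)[:2] for p in l])
b=P([(93,349),(340,358),(334,549),(42,543)],.034);print("box",b.round(4),b.mean(0),[np.linalg.norm(b[i]-b[i-1]).round(4) for i in range(4)])
e=b[1]-b[0];print("box +x dir",np.degrees(np.arctan2(e[1],e[0])))
for n,u,z in[("boxcaps tops",[(283,388),(277,444),(274,507)],.033),("caps flange",[(262,190)],.013),("caps top",[(262,164)],.04),
 ("fA",[(107,264),(206,235),(217,254),(118,280)],.027),("fB",[(79,32),(148,48),(137,59),(69,41)],.027),("r",[(126,138),(218,86)],.024)]:
  q=P(u,z);print(n,q.round(4).tolist(),q.mean(0).round(4))
  if n[0]=="f":
    e=q[1]-q[0]+q[2]-q[3];print(" len",np.linalg.norm(e)/2,"ang",np.degrees(np.arctan2(e[1],e[0])), "wid",np.linalg.norm(q[3]-q[0]+q[2]-q[1])/2)
w,s=load("wrist0");print("w caps top",ray(w,(230,233),.04,s),"flange",ray(w,(234,228),.013,s))
print("mount",np.round(w["mount"],3),w["camera_matrix"])
for n,uv in[("blue",(450,258)),("white",(380,142))]: print(n,ray(c,uv,.095))
```

```text
box [[ 0.4257 -0.2304]
 [ 0.547  -0.251 ]
 [ 0.5221 -0.3772]
 [ 0.4009 -0.3602]] [ 0.47391944 -0.30469045] [np.float64(0.1321), np.float64(0.1231), np.float64(0.1287), np.float64(0.1223)]
box +x dir -9.630029518133982
boxcaps tops [[0.5158, -0.27], [0.5074, -0.3093], [0.5006, -0.3493]] [ 0.5079 -0.3095]
caps flange [[0.5327, -0.0628]] [ 0.5327 -0.0628]
caps top [[0.5319, -0.0658]] [ 0.5319 -0.0658]
fA [[0.4352, -0.1484], [0.4922, -0.1252], [0.4965, -0.1452], [0.4406, -0.1644]] [ 0.4661 -0.1458]
 len 0.060333465116425254 ang 20.60730300457061 wid 0.018593443990934808
fB [[0.4254, 0.1548], [0.474, 0.1227], [0.4652, 0.1056], [0.4179, 0.1401]] [0.4456 0.1308]
 len 0.058394630228972046 ang -34.763929300325024 wid 0.01778892746553535
r [[0.4523, -0.0035], [0.5183, 0.0627]] [0.4853 0.0296]
w caps top [ 0.53342343 -0.05911866  0.04      ] flange [ 0.53070828 -0.06356352  0.013     ]
mount [[ 0.    -0.965 -0.261  0.067]
 [ 1.     0.     0.001  0.   ]
 [-0.001 -0.261  0.965 -0.125]
 [ 0.     0.     0.     1.   ]] [[352.60599038   0.         321.06864311]
 [  0.         352.60599038 198.58664186]
 [  0.           0.           1.        ]]
blue [ 0.73632461 -0.20621014  0.095     ]
white [0.73425407 0.26407895 0.095     ]
```

```bash
cat > g.py <<'E'
import sys
from h import *
# usage: g.py x y z phi_deg  -> row (shift/0.5, turn/2pi); tool held vertical
x,y,z,phi=map(float,sys.argv[1:5]);s=bot.sense();q=s["tcp_rot"];M=R.from_quat([q[1],q[2],q[3],q[0]])
p=np.radians(phi);yv=np.array([np.cos(p),np.sin(p),0]);zv=np.array([0,0,-1.]);T=R.from_matrix(np.c_[np.cross(yv,zv),yv,zv])
d=M.inv().apply(np.array([x,y,z])-s["tcp_pos"]);w=(M.inv()*T).as_rotvec()
print(np.round(d/.5,4),np.round(w/(2*np.pi),4),"mm",np.linalg.norm(d)*1e3,"deg",np.degrees(np.linalg.norm(w)),"t",s["time_s"],"tcp",s["tcp_pos"].round(4),"w",s["width"].round(4),"j6",s["joint_positions"][5].round(2),"F",s["ft_force"].round(1))
E
python3 g.py .532 -.063 .1 40
```

```text
Traceback (most recent call last):
  File "g.py", line 7, in <module>
    print(np.round(d/.5,4),np.round(w/(2*np.pi),4),"mm",np.linalg.norm(d)*1e3,"deg",np.degrees(np.linalg.norm(w)),"t",s["time_s"],"tcp",s["tcp_pos"].round(4),"w",s["width"].round(4),"j6",s["joint_positions"][5].round(2),"F",s["ft_force"].round(1))
                                                                                                                                                                  ^^^^^^^^^^^^^^^^
AttributeError: 'float' object has no attribute 'round'
```

```bash
sed -i 's/s\["width"\].round(4)/round(s["width"],4)/' g.py; python3 g.py .532 -.063 .1 40
```

```text
[-0.126  -0.185   0.2956] [-2.000e-04 -1.000e-04 -1.111e-01] mm 185.4154472997807 deg 39.998143100542926 t 0.15 tcp [0.6247 0.     0.2477] w 0.0854 j6 -0.0 F [ 0.7 -0.3 -0.9]
```

>>> servo_tool(series=[[-0.021, -0.031, 0.049, 0, 0, -0.0185], [-0.042, -0.062, 0.098, 0, 0, -0.037], [-0.063, -0.093, 0.148, 0, 0, -0.0555], [-0.084, -0.124, 0.197, 0, 0, -0.074], [-0.105, -0.155, 0.246, 0, 0, -0.0925], [-0.118, -0.174, 0.28, 0, 0, -0.105], [-0.126, -0.185, 0.2956, 0, 0, -0.1111], [-0.126, -0.185, 0.2956, 0, 0, -0.1111], [-0.126, -0.185, 0.2956, 0, 0, -0.1111]], fingers=0.25, force=20)

```text
time_s: 0.9
tcp_pos: [0.5323, -0.0631, 0.1003]
tcp_rot: [-0.0, 0.424, 0.906, -0.0]
ft_force: [0.5, 1.0, -0.2]
width: 0.0642
```

```bash
python3 g.py .532 -.063 .034 75; python3 -c "
from h import *
snap('wrist','w1')"
```

```text
[ 0.0005 -0.0003  0.1326] [-0.     -0.0001 -0.0976] mm 66.2987506323233 deg 35.12887015056433 t 0.9 tcp [ 0.5323 -0.0631  0.1003] w 0.0642 j6 -0.82 F [ 0.5  1.  -0.2]
```

View pics/w1.png

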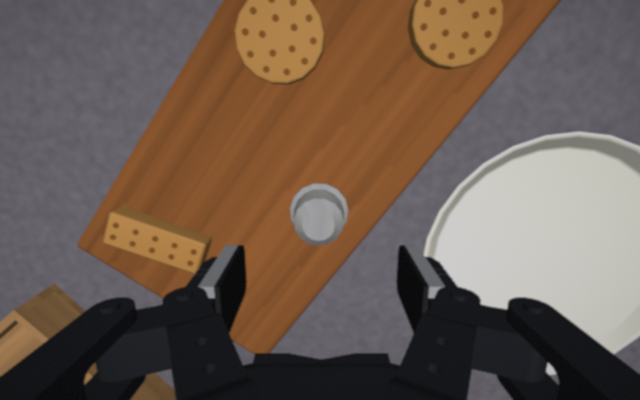

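The wrist view shows the capsule centred between the jaws: its flange is at (319,213), and the jaws sit symmetrically about column 320. Going down.

>>> servo_tool(series=[[0, 0, 0.02, 0, 0, -0.0195], [0, 0, 0.04, 0, 0, -0.039], [0, 0, 0.06, 0, 0, -0.0585], [0, 0, 0.08, 0, 0, -0.078], [0, 0, 0.1, 0, 0, -0.0976], [0, 0, 0.12, 0, 0, -0.0976], [0, 0, 0.1326, 0, 0, -0.0976], [0, 0, 0.1326, 0, 0, -0.0976]])

```text
time_s: 1.62
tcp_pos: [0.5324, -0.0627, 0.0334]
tcp_rot: [-0.0, 0.132, 0.991, 0.0]
ft_force: [0.1, 0.2, -0.0]
width: 0.0642
```

>>> servo_tool(series=[[0, 0, 0, 0, 0, 0], [0, 0, 0, 0, 0, 0], [0, 0, 0, 0, 0, 0], [0, 0, 0, 0, 0, 0], [0, 0, 0, 0, 0, 0], [0, 0, 0, 0, 0, 0]], fingers=1, force=20)

```text
time_s: 2.12
tcp_pos: [0.533, -0.063, 0.0349]
tcp_rot: [0.001, 0.13, 0.992, 0.0]
ft_force: [-1.1, 0.6, 7.2]
width: 0.0288
```

>>> servo_tool(series=[[0, 0, -0.02, 0, 0, 0], [0, 0, -0.06, 0, 0, 0], [0, 0, -0.1, 0, 0, 0], [0, 0, -0.13, 0, 0, 0], [0, 0, -0.15, 0, 0, 0], [0, 0, -0.15, 0, 0, 0]])

```text
time_s: 2.62
tcp_pos: [0.5339, -0.0632, 0.1116]
tcp_rot: [0.002, 0.129, 0.992, 0.0]
ft_force: [-0.1, -0.9, 0.0]
width: 0.0289
```

```bash
python3 g.py .4535 -.3005 .11 80.4; python3 -c "
from h import *
snap('wrist','w2')"
```

```text
[ 0.0335 -0.5     0.0029] [ 0.0001  0.0006 -0.0147] mm 250.54885170777058 deg 5.282235424953172 t 2.6167 tcp [ 0.5339 -0.0632  0.1116] w 0.0289 j6 -1.43 F [-0.1 -0.9  0. ]
```

View pics/w2.png

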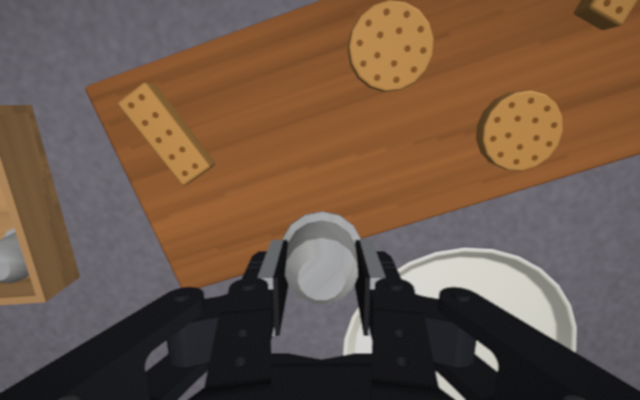

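Capsule is held upright, with the flange below the pads and the opening at 28.9 mm. Carrying it to the box.

>>> servo_tool(series=[[0.002, -0.03, 0, 0, 0, -0.002], [0.006, -0.09, 0, 0, 0, -0.004], [0.01, -0.15, 0, 0, 0, -0.006], [0.014, -0.21, 0, 0, 0, -0.008], [0.018, -0.27, 0, 0, 0, -0.01], [0.022, -0.33, 0, 0, 0, -0.0125], [0.026, -0.39, 0, 0, 0, -0.0147], [0.03, -0.45, 0.001, 0, 0, -0.0147], [0.0325, -0.485, 0.003, 0, 0, -0.0147], [0.0335, -0.5, 0.003, 0, 0, -0.0147]])

```text
time_s: 3.5
tcp_pos: [0.4507, -0.3021, 0.1065]
tcp_rot: [-0.001, 0.085, 0.996, 0.0]
ft_force: [0.0, 1.1, -0.2]
width: 0.0286
```

```bash
python3 g.py .4535 -.3005 .029 80.4
python3 - <<'E'
from h import *
snap('wrist','w3')
c,s=load("w2");q=np.array([ray(c,p,.027,s)[:2] for p in[(120,104),(147,83),(212,165),(186,184)]]);print(q,q.mean(0));e=q[2]-q[1]+q[3]-q[0];print(np.linalg.norm(e)/2,np.degrees(np.arctan2(e[1],e[0])),np.linalg.norm(q[1]-q[0]))
for p in[(391,44),(521,129)]:print(ray(c,p,.024,s))
E
```

```text
[-0.0052  0.0041  0.155 ] [ 0.     -0.0002 -0.0003] mm 77.5800293495237 deg 0.1326870836687342 t 3.5 tcp [ 0.4507 -0.3021  0.1065] w 0.0286 j6 -1.99 F [ 0.   1.1 -0.2]
[[ 0.44170377 -0.1572227 ]
 [ 0.43497258 -0.13785239]
 [ 0.48873467 -0.11809083]
 [ 0.4957414  -0.13734569]] [ 0.46528811 -0.1376279 ]
0.05742821198315664 20.188765041983824 0.02050652621858904
[4.50054044e-01 4.48987109e-04 2.40000000e-02]
[0.51568867 0.06557773 0.024     ]
```

View pics/w3.png

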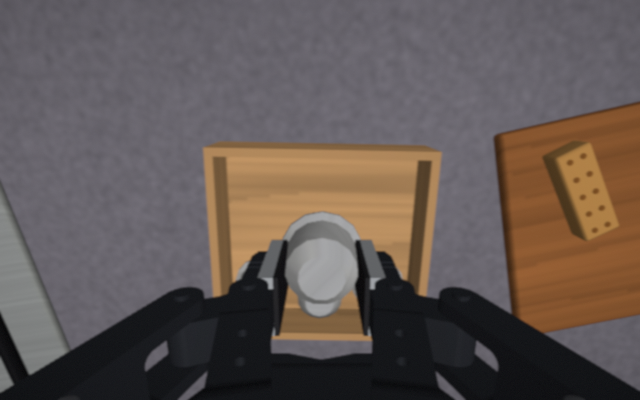

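>>> servo_tool(series=[[-0.0052, 0.0041, 0.02, 0, 0, 0], [-0.0052, 0.0041, 0.05, 0, 0, 0], [-0.0052, 0.0041, 0.08, 0, 0, 0], [-0.0052, 0.0041, 0.11, 0, 0, 0], [-0.0052, 0.0041, 0.13, 0, 0, 0], [-0.0052, 0.0041, 0.142, 0, 0, 0], [-0.0052, 0.0041, 0.15, 0, 0, 0], [-0.0052, 0.0041, 0.153, 0, 0, 0], [-0.0052, 0.0041, 0.153, 0, 0, 0], [-0.0052, 0.0041, 0.153, 0, 0, 0]])

```text
time_s: 4.38
tcp_pos: [0.4555, -0.2988, 0.0316]
tcp_rot: [0.0, 0.083, 0.997, -0.0]
ft_force: [-0.6, 1.1, -1.0]
width: 0.0289
```

>>> servo_tool(series=[[0, 0, 0.002, 0, 0, 0], [0, 0, 0.004, 0, 0, 0], [0, 0, 0.006, 0, 0, 0], [0, 0, 0.006, 0, 0, 0], [0, 0, 0.006, 0, 0, 0]])

```text
time_s: 4.8
tcp_pos: [0.4551, -0.2988, 0.0282]
tcp_rot: [0.0, 0.084, 0.997, -0.0]
ft_force: [0.3, 0.3, 0.4]
width: 0.0291
```

>>> servo_tool(series=[[0, 0, 0, 0, 0, 0], [0, 0, 0, 0, 0, 0], [0, 0, 0, 0, 0, 0], [0, 0, 0, 0, 0, 0], [0, 0, 0, 0, 0, 0]], fingers=0.35)

```text
time_s: 5.22
tcp_pos: [0.4551, -0.2987, 0.0282]
tcp_rot: [0.0, 0.083, 0.997, -0.0]
ft_force: [-0.1, -0.8, 0.8]
width: 0.0556
```

>>> servo_tool(series=[[0, 0, -0.01, 0, 0, 0], [0, 0, -0.03, 0, 0, 0], [0, 0, -0.07, 0, 0, 0], [0, 0, -0.12, 0, 0, 0], [0, 0, -0.16, 0, 0, 0], [0, 0, -0.16, 0, 0, 0]])

```text
time_s: 5.72
tcp_pos: [0.4572, -0.3002, 0.1128]
tcp_rot: [0.003, 0.083, 0.997, -0.002]
ft_force: [1.0, -0.8, 0.5]
width: 0.0556
```

```bash
python3 g.py .451 .001 .11 55; python3 -c "
from h import *
snap('wrist','w4')"
```

```text
[0.1126 0.5919 0.0034] [-0.0002  0.001   0.0706] mm 301.2633927352243 deg 25.427213170980878 t 5.7167 tcp [ 0.4572 -0.3002  0.1128] w 0.0556 j6 -1.99 F [ 1.  -0.8  0.5]
```

View pics/w4.png

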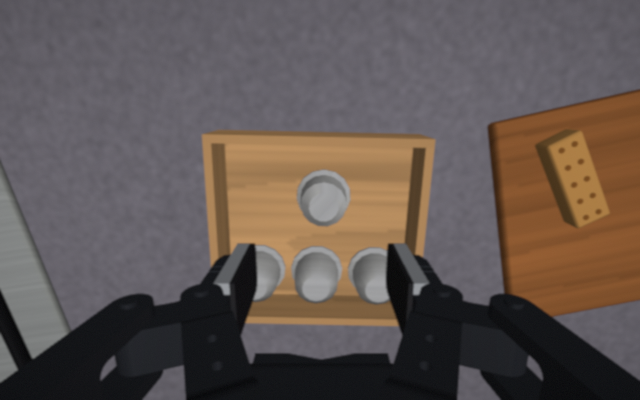

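Capsule stands upright and released at (324,197), in the empty half, with the three fixed ones behind it. Next is the first round biscuit.

```bash
python3 g.py .451 .001 .10 80
```

```text
[0.111  0.5912 0.0205] [-0.0003  0.0007  0.0012] mm 300.95881590304606 deg 0.5102983529005627 t 5.7667 tcp [ 0.4565 -0.2997  0.1111] w 0.0554 j6 -1.99 F [-0.7 -0.2 -0.1]
```

>>> servo_tool(series=[[0.01, 0.04, 0, 0, 0, 0], [0.02, 0.11, 0, 0, 0, 0], [0.034, 0.18, 0, 0, 0, 0], [0.047, 0.25, 0, 0, 0, 0], [0.06, 0.32, 0, 0, 0, 0], [0.073, 0.39, 0.005, 0, 0, 0], [0.087, 0.46, 0.01, 0, 0, 0], [0.098, 0.52, 0.015, 0, 0, 0], [0.108, 0.57, 0.02, 0, 0, 0], [0.111, 0.591, 0.02, 0, 0, 0]], fingers=0)

```text
time_s: 6.6
tcp_pos: [0.4483, 0.0044, 0.0975]
tcp_rot: [-0.001, 0.083, 0.997, 0.0]
ft_force: [-0.5, 0.7, -0.4]
width: 0.0851
```

```bash
python3 -c "
from h import *
snap('wrist','w5')"; python3 g.py .451 .001 .034 80
python3 - <<'E'
from m import *
fit("w5",lambda im:(im[...,0]>145)&(im[...,1]>88)&(im[...,0]-im[...,2]>55),.024,4)
E
```

```text
[-0.0057 -0.0063  0.1276] [ 0.     -0.0002  0.0015] mm 63.91772068064164 deg 0.5536432707330894 t 6.65 tcp [0.4488 0.0045 0.0978] w 0.0855 j6 -1.4 F [ 0.5  0.1 -0.8]
w5 [ 91. 276.] circ [ 0.4637 -0.1415  0.0291] rect [ 0.4636 -0.1411] [0.0555 0.0228] 19.0
w5 [407. 259.] circ [0.4856 0.0494 0.1193] rect [0.4835 0.0492] [0.0089 0.2384] 3.1
w5 [555. 187.] circ [0.4483 0.1414 0.033 ] rect [0.4535 0.1478] [0.0493 0.0594] 49.6
w5 [340. 240.] circ [0.4656 0.0287 0.0928] rect [0.4527 0.0287] [0.0505 0.1847] 0.2
```

View pics/w5.png

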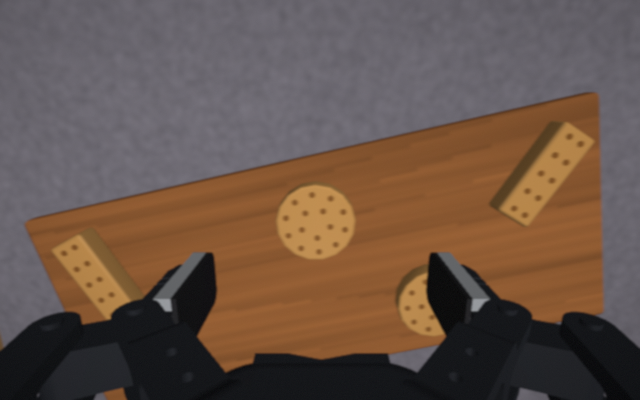

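Biscuit is at (316,222), on the jaw centre line. I'll also take the top-face corners of finger B from this view: (566,123), (594,142), (524,226), (497,204).

Run:
```python
from h import *
c,s=load("w5");print("r",ray(c,(316,222),.024,s))
q=np.array([ray(c,p,.027,s)[:2] for p in[(566,123),(594,142),(524,226),(497,204)]]);print(q.mean(0));e=q[2]-q[1]+q[3]-q[0];print(np.linalg.norm(e)/2,np.degrees(np.arctan2(e[1],e[0])),np.linalg.norm(q[1]-q[0]))
```

```text
r [0.4504101  0.00181954 0.024     ]
[0.44307626 0.13428106]
0.057009841345187544 -42.99274967543451 0.02017723298100887
```

>>> servo_tool(series=[[-0.0055, -0.006, 0.03, 0, 0, 0], [-0.0055, -0.006, 0.06, 0, 0, 0], [-0.0055, -0.006, 0.09, 0, 0, 0], [-0.0055, -0.006, 0.11, 0, 0, 0], [-0.0055, -0.006, 0.122, 0, 0, 0], [-0.0055, -0.006, 0.1276, 0, 0, 0], [-0.0055, -0.006, 0.1276, 0, 0, 0], [-0.0055, -0.006, 0.1276, 0, 0, 0]])

```text
time_s: 7.32
tcp_pos: [0.452, -0.0018, 0.0347]
tcp_rot: [0.0, 0.084, 0.997, 0.0]
ft_force: [-0.8, -0.5, -0.7]
width: 0.0854
```

>>> servo_tool(series=[[0, 0, 0, 0, 0, 0], [0, 0, 0, 0, 0, 0], [0, 0, 0, 0, 0, 0], [0, 0, 0, 0, 0, 0], [0, 0, 0, 0, 0, 0], [0, 0, 0, 0, 0, 0]], fingers=1, force=25)

```text
time_s: 7.82
tcp_pos: [0.452, -0.0016, 0.0351]
tcp_rot: [0.0, 0.083, 0.997, -0.0]
ft_force: [-1.5, -0.5, 8.7]
width: 0.046
```

>>> servo_tool(series=[[0, 0, -0.01, 0, 0, 0], [0, 0, -0.03, 0, 0, 0], [0, 0, -0.07, 0, 0, 0], [0, 0, -0.11, 0, 0, 0], [0, 0, -0.13, 0, 0, 0], [0, 0, -0.13, 0, 0, 0]])

```text
time_s: 8.32
tcp_pos: [0.4533, -0.0015, 0.1018]
tcp_rot: [0.002, 0.083, 0.997, 0.0]
ft_force: [0.8, 0.7, -0.4]
width: 0.0458
```

```bash
python3 g.py .664 .035 .10 80;  python3 - <<'E'
from h import *
c,s=snap('wrist','w6')
d,s=snap('side','s6')
im=np.vstack([c["img"][180:380,160:480],d["img"][100:300,200:520]]);cv2.imwrite("pics/c6.png",cv2.resize(im,None,fx=1.5,fy=1.5)[:,:,::-1])
E
```

```text
[-0.4033  0.1421  0.0055] [0.0001 0.0007 0.0012] mm 213.82507581324745 deg 0.4978564236001547 t 8.3167 tcp [ 0.4533 -0.0015  0.1018] w 0.0458 j6 -1.41 F [ 0.8  0.7 -0.4]
```

View pics/c6.png

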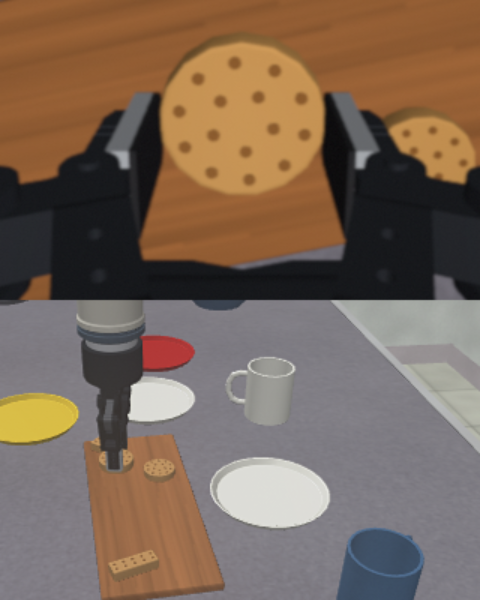

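The biscuit is lifted level between the jaws. Carrying it to plate 1.

>>> servo_tool(series=[[-0.02, 0.007, 0, 0, 0, 0], [-0.07, 0.025, 0, 0, 0, 0], [-0.13, 0.046, 0, 0, 0, 0], [-0.19, 0.067, 0, 0, 0, 0], [-0.25, 0.088, 0, 0, 0, 0], [-0.31, 0.109, 0.003, 0, 0, 0], [-0.36, 0.127, 0.005, 0, 0, 0], [-0.39, 0.138, 0.005, 0, 0, 0], [-0.403, 0.142, 0.005, 0, 0, 0], [-0.403, 0.142, 0.005, 0, 0, 0]])

```text
time_s: 9.25
tcp_pos: [0.6631, 0.0352, 0.0953]
tcp_rot: [-0.001, 0.083, 0.997, -0.0]
ft_force: [-0.4, -0.6, -0.4]
width: 0.0461
```

```bash
python3 g.py .664 .035 .029 80
```

```text
[-2.000e-03 -1.000e-04  1.325e-01] [-0.     -0.0002  0.0012] mm 66.27977845880044 deg 0.4424037229997091 t 9.25 tcp [0.6631 0.0352 0.0953] w 0.0461 j6 -1.35 F [-0.4 -0.6 -0.4]
```

>>> servo_tool(series=[[-0.001, 0, 0.02, 0, 0, 0], [-0.001, 0, 0.05, 0, 0, 0], [-0.001, 0, 0.08, 0, 0, 0], [-0.001, 0, 0.1, 0, 0, 0], [-0.001, 0, 0.115, 0, 0, 0], [-0.001, 0, 0.122, 0, 0, 0], [-0.001, 0, 0.127, 0, 0, 0], [-0.001, 0, 0.127, 0, 0, 0], [-0.001, 0, 0.127, 0, 0, 0], [-0.001, 0, 0.127, 0, 0, 0]])

```text
time_s: 10.08
tcp_pos: [0.6632, 0.0349, 0.0341]
tcp_rot: [0.001, 0.083, 0.997, 0.0]
ft_force: [0.8, 0.6, 0.2]
width: 0.0458
```

>>> servo_tool(series=[[0, 0, 0.003, 0, 0, 0], [0, 0, 0.006, 0, 0, 0], [0, 0, 0.008, 0, 0, 0], [0, 0, 0.01, 0, 0, 0], [0, 0, 0.011, 0, 0, 0], [0, 0, 0.011, 0, 0, 0], [0, 0, 0.011, 0, 0, 0]])

```text
time_s: 10.67
tcp_pos: [0.6627, 0.0349, 0.0282]
tcp_rot: [-0.0, 0.083, 0.997, -0.0]
ft_force: [-1.7, 0.1, 5.0]
width: 0.0453
```

Contact with the plate reads 5 N, so the biscuit is down. Releasing.

>>> servo_tool(series=[[0, 0, 0, 0, 0, 0], [0, 0, 0, 0, 0, 0], [0, 0, 0, 0, 0, 0], [0, 0, 0, 0, 0, 0], [0, 0, 0, 0, 0, 0]], fingers=0.15)

```text
time_s: 11.08
tcp_pos: [0.6627, 0.0349, 0.0277]
tcp_rot: [-0.0, 0.083, 0.997, -0.0]
ft_force: [-0.1, -0.8, -0.5]
width: 0.0723
```

>>> servo_tool(series=[[0, 0, -0.01, 0, 0, 0], [0, 0, -0.03, 0, 0, 0], [0, 0, -0.07, 0, 0, 0], [0, 0, -0.11, 0, 0, 0], [0, 0, -0.14, 0, 0, 0], [0, 0, -0.14, 0, 0, 0]], fingers=0)

```text
time_s: 11.58
tcp_pos: [0.6651, 0.035, 0.1024]
tcp_rot: [0.003, 0.083, 0.997, 0.0]
ft_force: [0.6, 0.1, 0.2]
width: 0.0853
```

```bash
python3 g.py .517 .0665 .10 80; python3 -c "
from h import *
snap('wrist','w7')"
```

```text
[0.3027 0.0129 0.0029] [0.0002 0.001  0.0012] mm 151.47629072491063 deg 0.5526336940427479 t 11.5833 tcp [0.6651 0.035  0.1024] w 0.0853 j6 -1.35 F [0.6 0.1 0.2]
```

View pics/w7.png

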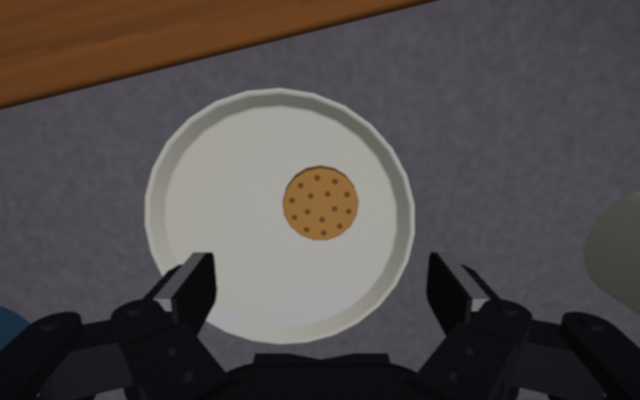

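The round biscuit lies flat on plate 1 at (320,203), inside the rim. Next is round 2.

>>> servo_tool(series=[[0.03, 0.002, 0, 0, 0, 0], [0.08, 0.004, 0, 0, 0, 0], [0.14, 0.006, 0, 0, 0, 0], [0.2, 0.009, 0, 0, 0, 0], [0.25, 0.011, 0, 0, 0, 0], [0.29, 0.013, 0.003, 0, 0, 0], [0.303, 0.013, 0.003, 0, 0, 0], [0.303, 0.013, 0.003, 0, 0, 0], [0.303, 0.013, 0.003, 0, 0, 0]])

```text
time_s: 12.38
tcp_pos: [0.5153, 0.0665, 0.0965]
tcp_rot: [0.0, 0.083, 0.997, 0.0]
ft_force: [0.1, -0.5, 0.1]
width: 0.0852
```

```bash
python3 g.py .5165 .0665 .034 80
python3 - <<'E'
from m import *
c,s=snap("wrist","w8");im=c["img"]
fit("w8",lambda im:((im[...,0]>145)&(im[...,1]>100)&(im[...,0]-im[...,2]>55)),.024,4)
E
```

```text
[-0.0022  0.0003  0.125 ] [0.     0.0002 0.0012] mm 62.53426691803296 deg 0.4474488459421364 t 12.3833 tcp [0.5153 0.0665 0.0965] w 0.0852 j6 -1.28 F [ 0.1 -0.5  0.1]
w8 [426.  69.] circ [0.4438 0.1353 0.0309] rect [0.4439 0.1354] [0.0212 0.0591] 50.0
w8 [321. 221.] circ [0.5175 0.0668 0.0239] rect [0.5178 0.0671] [0.0465 0.047 ] 35.8
```

>>> servo_tool(series=[[-0.003, 0.001, 0.03, 0, 0, 0], [-0.003, 0.001, 0.06, 0, 0, 0], [-0.003, 0.001, 0.09, 0, 0, 0], [-0.003, 0.001, 0.11, 0, 0, 0], [-0.003, 0.001, 0.12, 0, 0, 0], [-0.003, 0.001, 0.125, 0, 0, 0], [-0.003, 0.001, 0.125, 0, 0, 0], [-0.003, 0.001, 0.125, 0, 0, 0]])

```text
time_s: 13.1
tcp_pos: [0.5165, 0.0667, 0.0342]
tcp_rot: [0.0, 0.083, 0.997, 0.0]
ft_force: [-0.0, -0.4, -0.5]
width: 0.0851
```

>>> servo_tool(series=[[0, 0, 0, 0, 0, 0], [0, 0, 0, 0, 0, 0], [0, 0, 0, 0, 0, 0], [0, 0, 0, 0, 0, 0], [0, 0, 0, 0, 0, 0], [0, 0, 0, 0, 0, 0]], fingers=1, force=25)

```text
time_s: 13.6
tcp_pos: [0.5163, 0.0668, 0.0346]
tcp_rot: [0.0, 0.083, 0.997, 0.0]
ft_force: [-1.6, -1.3, 8.3]
width: 0.0463
```

>>> servo_tool(series=[[0, 0, -0.01, 0, 0, 0], [0, 0, -0.03, 0, 0, 0], [0, 0, -0.07, 0, 0, 0], [0, 0, -0.11, 0, 0, 0], [0, 0, -0.13, 0, 0, 0], [0, 0, -0.13, 0, 0, 0]])

```text
time_s: 14.1
tcp_pos: [0.5176, 0.0669, 0.1015]
tcp_rot: [0.002, 0.083, 0.997, 0.0]
ft_force: [1.1, 0.2, 0.4]
width: 0.0458
```

```bash
python3 g.py .540 .337 .10 80
```

```text
[0.0458 0.54   0.0036] [0.0002 0.0007 0.0012] mm 270.98682005712493 deg 0.4985620503628518 t 14.1 tcp [0.5176 0.0669 0.1015] w 0.0458 j6 -1.28 F [1.1 0.2 0.4]
```

>>> servo_tool(series=[[0.003, 0.03, 0, 0, 0, 0], [0.008, 0.1, 0, 0, 0, 0], [0.014, 0.17, 0, 0, 0, 0], [0.02, 0.24, 0, 0, 0, 0], [0.026, 0.31, 0, 0, 0, 0], [0.032, 0.38, 0, 0, 0, 0], [0.038, 0.44, 0, 0, 0, 0], [0.042, 0.49, 0, 0, 0, 0], [0.045, 0.525, 0, 0, 0, 0], [0.046, 0.54, 0, 0, 0, 0]])

```text
time_s: 14.93
tcp_pos: [0.538, 0.3389, 0.0982]
tcp_rot: [-0.0, 0.083, 0.997, 0.0]
ft_force: [-0.3, 0.1, -0.5]
width: 0.0461
```

```bash
python3 g.py .540 .337 .031 80
```

```text
[-0.0047 -0.003   0.1343] [ 0.     -0.      0.0014] mm 67.21683972577787 deg 0.5170969461193985 t 14.9333 tcp [0.538  0.3389 0.0982] w 0.0461 j6 -0.85 F [-0.3  0.1 -0.5]
```

>>> servo_tool(series=[[-0.0045, -0.003, 0.02, 0, 0, 0], [-0.0045, -0.003, 0.05, 0, 0, 0], [-0.0045, -0.003, 0.08, 0, 0, 0], [-0.0045, -0.003, 0.1, 0, 0, 0], [-0.0045, -0.003, 0.115, 0, 0, 0], [-0.0045, -0.003, 0.123, 0, 0, 0], [-0.0045, -0.003, 0.13, 0, 0, 0], [-0.0045, -0.003, 0.13, 0, 0, 0], [-0.0045, -0.003, 0.13, 0, 0, 0], [-0.0045, -0.003, 0.13, 0, 0, 0]])

```text
time_s: 15.77
tcp_pos: [0.5406, 0.3351, 0.0345]
tcp_rot: [0.0, 0.083, 0.997, 0.0]
ft_force: [0.3, 0.5, 0.6]
width: 0.0464
```

>>> servo_tool(series=[[0, 0, 0.003, 0, 0, 0], [0, 0, 0.006, 0, 0, 0], [0, 0, 0.009, 0, 0, 0], [0, 0, 0.011, 0, 0, 0], [0, 0, 0.013, 0, 0, 0], [0, 0, 0.013, 0, 0, 0], [0, 0, 0.013, 0, 0, 0]])

```text
time_s: 16.35
tcp_pos: [0.5401, 0.3349, 0.0277]
tcp_rot: [-0.0, 0.083, 0.997, -0.0]
ft_force: [-1.3, -0.8, 5.4]
width: 0.0461
```

>>> servo_tool(series=[[0, 0, 0, 0, 0, 0], [0, 0, 0, 0, 0, 0], [0, 0, 0, 0, 0, 0], [0, 0, 0, 0, 0, 0], [0, 0, 0, 0, 0, 0]], fingers=0.15)

```text
time_s: 16.77
tcp_pos: [0.5401, 0.3349, 0.0273]
tcp_rot: [-0.0, 0.083, 0.997, -0.0]
ft_force: [0.1, -1.1, 0.6]
width: 0.0728
```

>>> servo_tool(series=[[0, 0, -0.01, 0, 0, 0], [0, 0, -0.03, 0, 0, 0], [0, 0, -0.07, 0, 0, 0], [0, 0, -0.11, 0, 0, 0], [0, 0, -0.14, 0, 0, 0], [0, 0, -0.14, 0, 0, 0]], fingers=0.3)

```text
time_s: 17.27
tcp_pos: [0.5422, 0.3362, 0.1017]
tcp_rot: [0.002, 0.083, 0.997, 0.002]
ft_force: [0.8, 0.0, -0.2]
width: 0.0596
```

```bash
python3 g.py .444 .1355 .10 50; python3 -c "
from h import *
snap('wrist','w9')"
```

```text
[ 0.1269 -0.4284  0.0011] [0.0008 0.0005 0.0845] mm 223.3971012243344 deg 30.4261771615338 t 17.2667 tcp [0.5422 0.3362 0.1017] w 0.0596 j6 -0.85 F [ 0.8  0.  -0.2]
```

View pics/w9.png

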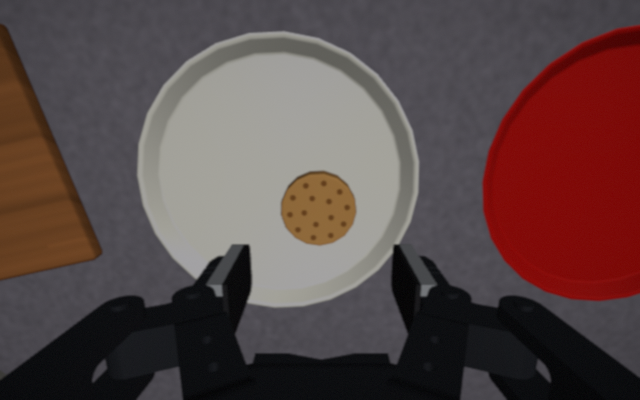

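Round 2 lies flat on plate 2 at (318,208). Next is shortbread finger B.

>>> servo_tool(series=[[0.013, -0.045, 0, 0, 0, 0.01], [0.03, -0.1, 0, 0, 0, 0.02], [0.047, -0.16, 0, 0, 0, 0.035], [0.065, -0.22, 0, 0, 0, 0.05], [0.083, -0.28, 0, 0, 0, 0.065], [0.1, -0.34, 0, 0, 0, 0.08], [0.115, -0.39, 0, 0, 0, 0.0845], [0.125, -0.42, 0, 0, 0, 0.0845], [0.127, -0.428, 0, 0, 0, 0.0845], [0.127, -0.428, 0, 0, 0, 0.0845]])

```text
time_s: 18.15
tcp_pos: [0.4418, 0.134, 0.0973]
tcp_rot: [-0.0, 0.342, 0.94, 0.0]
ft_force: [1.2, -0.6, 0.2]
width: 0.0596
```

```bash
python3 - <<'E'
from m import *
c,s=snap("wrist","w10")
fit("w10",lambda im:((im[...,0]>145)&(im[...,1]>100)&(im[...,0]-im[...,2]>55)),.027,3)
E
python3 g.py .444 .1355 .034 50
```

```text
w10 [323. 219.] circ [0.4437 0.1352 0.0309] rect [0.444  0.1353] [0.0206 0.0593] 49.4
w10 [348.  13.] circ [0.3624 0.2197 0.0503] rect [0.3691 0.214 ] [0.1003 0.0175] 50.0
[-0.001   0.0026  0.127 ] [0.0001 0.0001 0.    ] mm 63.526809225871936 deg 0.05869511476979663 t 18.2 tcp [0.4427 0.1348 0.0975] w 0.0599 j6 -0.58 F [-0.1 -0.3  0.1]
```

>>> servo_tool(series=[[-0.001, 0.002, 0.03, 0, 0, 0], [-0.001, 0.002, 0.06, 0, 0, 0], [-0.001, 0.002, 0.09, 0, 0, 0], [-0.001, 0.002, 0.11, 0, 0, 0], [-0.001, 0.002, 0.118, 0, 0, 0], [-0.001, 0.002, 0.121, 0, 0, 0], [-0.001, 0.002, 0.121, 0, 0, 0], [-0.001, 0.002, 0.121, 0, 0, 0]])

```text
time_s: 18.87
tcp_pos: [0.4435, 0.1353, 0.0373]
tcp_rot: [0.0, 0.342, 0.94, 0.0]
ft_force: [-1.1, 0.3, 0.6]
width: 0.0599
```

>>> servo_tool(series=[[0, 0, 0, 0, 0, 0], [0, 0, 0, 0, 0, 0], [0, 0, 0, 0, 0, 0], [0, 0, 0, 0, 0, 0], [0, 0, 0, 0, 0, 0], [0, 0, 0, 0, 0, 0]], fingers=1, force=25)

```text
time_s: 19.37
tcp_pos: [0.4433, 0.135, 0.0374]
tcp_rot: [0.0, 0.342, 0.94, 0.0]
ft_force: [-0.9, 0.2, 5.1]
width: 0.0208
```

>>> servo_tool(series=[[0, 0, -0.01, 0, 0, 0], [0, 0, -0.03, 0, 0, 0], [0, 0, -0.07, 0, 0, 0], [0, 0, -0.11, 0, 0, 0], [0, 0, -0.13, 0, 0, 0], [0, 0, -0.13, 0, 0, 0]])

```text
time_s: 19.87
tcp_pos: [0.4445, 0.1354, 0.1044]
tcp_rot: [0.002, 0.342, 0.94, 0.001]
ft_force: [0.6, -0.0, -0.0]
width: 0.0212
```

```bash
python3 g.py .500 .289 .10 50
```

```text
[0.1126 0.3066 0.0096] [ 0.0006  0.0004 -0.    ] mm 163.39846575301488 deg 0.25856314256084095 t 19.8667 tcp [0.4445 0.1354 0.1044] w 0.0212 j6 -0.58 F [ 0.6 -0.  -0. ]
```

>>> servo_tool(series=[[0.01, 0.027, 0, 0, 0, 0], [0.026, 0.07, 0, 0, 0, 0], [0.044, 0.12, 0, 0, 0, 0], [0.062, 0.17, 0, 0, 0, 0], [0.08, 0.22, 0, 0, 0, 0], [0.098, 0.266, 0, 0, 0, 0], [0.109, 0.296, 0, 0, 0, 0], [0.1126, 0.3066, 0, 0, 0, 0], [0.1126, 0.3066, 0, 0, 0, 0]])

```text
time_s: 20.62
tcp_pos: [0.4982, 0.2898, 0.1008]
tcp_rot: [-0.0, 0.341, 0.94, -0.0]
ft_force: [-1.6, -1.1, -0.1]
width: 0.0212
```

```bash
python3 g.py .500 .289 .034 50
```

```text
[-0.0038  0.0011  0.1336] [-0.0001 -0.0001  0.0002] mm 66.82353762910456 deg 0.10068660727581534 t 20.6167 tcp [0.4982 0.2898 0.1008] w 0.0212 j6 -0.35 F [-1.6 -1.1 -0.1]
```

>>> servo_tool(series=[[-0.002, 0, 0.02, 0, 0, 0], [-0.0035, 0.001, 0.05, 0, 0, 0], [-0.0035, 0.001, 0.08, 0, 0, 0], [-0.0035, 0.001, 0.1, 0, 0, 0], [-0.0035, 0.001, 0.115, 0, 0, 0], [-0.0035, 0.001, 0.124, 0, 0, 0], [-0.0035, 0.001, 0.13, 0, 0, 0], [-0.0035, 0.001, 0.13, 0, 0, 0], [-0.0035, 0.001, 0.13, 0, 0, 0], [-0.0035, 0.001, 0.13, 0, 0, 0]])

```text
time_s: 21.45
tcp_pos: [0.5004, 0.288, 0.0374]
tcp_rot: [0.0, 0.342, 0.94, 0.0]
ft_force: [0.2, 0.4, 0.6]
width: 0.021
```

>>> servo_tool(series=[[0, 0, 0.003, 0, 0, 0], [0, 0, 0.006, 0, 0, 0], [0, 0, 0.009, 0, 0, 0], [0, 0, 0.012, 0, 0, 0], [0, 0, 0.014, 0, 0, 0], [0, 0, 0.014, 0, 0, 0], [0, 0, 0.014, 0, 0, 0]])

```text
time_s: 22.03
tcp_pos: [0.5, 0.2878, 0.0304]
tcp_rot: [-0.0, 0.342, 0.94, -0.0]
ft_force: [-2.5, -0.9, 8.4]
width: 0.0211
```

>>> servo_tool(series=[[0, 0, 0, 0, 0, 0], [0, 0, 0, 0, 0, 0], [0, 0, 0, 0, 0, 0], [0, 0, 0, 0, 0, 0], [0, 0, 0, 0, 0, 0]], fingers=0.6)

```text
time_s: 22.45
tcp_pos: [0.5, 0.2878, 0.0297]
tcp_rot: [-0.0, 0.342, 0.94, -0.0]
ft_force: [-0.9, -0.5, 0.8]
width: 0.0338
```

>>> servo_tool(series=[[0, 0, -0.01, 0, 0, 0], [0, 0, -0.03, 0, 0, 0], [0, 0, -0.07, 0, 0, 0], [0, 0, -0.11, 0, 0, 0], [0, 0, -0.14, 0, 0, 0], [0, 0, -0.14, 0, 0, 0]])

```text
time_s: 22.95
tcp_pos: [0.5019, 0.2889, 0.1038]
tcp_rot: [0.002, 0.342, 0.94, 0.002]
ft_force: [1.1, 0.1, 0.5]
width: 0.0341
```

```bash
python3 g.py .464 -.139 .10 110.2; python3 -c "
from h import *
snap('wrist','w11')"
```

```text
[-0.4919 -0.7044  0.0048] [ 0.0006  0.0007 -0.1672] mm 429.5945342596235 deg 60.19708856859525 t 22.95 tcp [0.5019 0.2889 0.1038] w 0.0341 j6 -0.35 F [1.1 0.1 0.5]
```

View pics/w11.png

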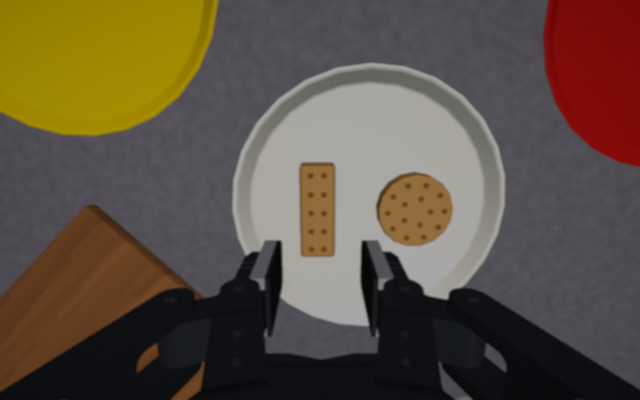

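Plate 2 is done: the finger is at (318,209) and the round at (415,209), both flat and side by side. Next is finger A.

>>> servo_tool(series=[[-0.025, -0.035, 0, 0, 0, -0.009], [-0.065, -0.092, 0, 0, 0, -0.023], [-0.105, -0.15, 0, 0, 0, -0.037], [-0.145, -0.207, 0, 0, 0, -0.05], [-0.185, -0.265, 0, 0, 0, -0.064], [-0.225, -0.322, 0, 0, 0, -0.078], [-0.265, -0.38, 0, 0, 0, -0.092], [-0.305, -0.437, 0, 0, 0, -0.105], [-0.335, -0.48, 0, 0, 0, -0.116], [-0.355, -0.508, 0, 0, 0, -0.122]], fingers=0.3)

```text
time_s: 23.83
tcp_pos: [0.4717, -0.0231, 0.0994]
tcp_rot: [-0.001, -0.036, 0.999, -0.0]
ft_force: [0.5, 1.9, -0.4]
width: 0.0596
```

```bash
python3 g.py .464 -.139 .10 110.2
```

```text
[ 0.0317 -0.23   -0.0011] [ 0.     -0.0002 -0.0448] mm 116.10564362546589 deg 16.127547241021208 t 23.8333 tcp [ 0.4717 -0.0231  0.0994] w 0.0596 j6 -1.69 F [ 0.5  1.9 -0.4]
```

>>> servo_tool(series=[[0.007, -0.05, 0, 0, 0, -0.01], [0.014, -0.1, 0, 0, 0, -0.02], [0.021, -0.15, 0, 0, 0, -0.03], [0.028, -0.2, 0, 0, 0, -0.04], [0.0317, -0.23, 0, 0, 0, -0.0448], [0.0317, -0.23, 0, 0, 0, -0.0448], [0.0317, -0.23, 0, 0, 0, -0.0448]])

```text
time_s: 24.42
tcp_pos: [0.4643, -0.137, 0.0994]
tcp_rot: [-0.0, -0.173, 0.985, 0.0]
ft_force: [0.3, -0.2, 0.0]
width: 0.0597
```

```bash
python3 - <<'E'
from m import *
c,s=snap("wrist","w12")
fit("w12",lambda im:((im[...,0]>145)&(im[...,1]>100)&(im[...,0]-im[...,2]>55)),.027,3)
E
python3 g.py .464 -.139 .037 110.2
```

```text
w12 [276. 278.] circ [ 0.5093 -0.1503  0.0134] rect [ 0.5102 -0.1502] [0.0063 0.0266] 5.1
w12 [316. 215.] circ [ 0.4645 -0.1398  0.0311] rect [ 0.4647 -0.1393] [0.0592 0.0213] 18.9
w12 [ 73. 156.] circ [ 0.478  -0.2877  0.0786] rect [ 0.478  -0.2901] [0.0989 0.1284] 79.4
[ 0.0023 -0.0049  0.1249] [ 0.0001 -0.0001 -0.0007] mm 62.50615322848531 deg 0.2690148416147521 t 24.4667 tcp [ 0.4643 -0.1363  0.0994] w 0.0595 j6 -2.21 F [-0.   0.6 -0.1]
```

>>> servo_tool(series=[[0.001, -0.0055, 0.03, 0, 0, 0.003], [0.001, -0.0055, 0.06, 0, 0, 0.003], [0.001, -0.0055, 0.09, 0, 0, 0.003], [0.001, -0.0055, 0.11, 0, 0, 0.003], [0.001, -0.0055, 0.12, 0, 0, 0.003], [0.001, -0.0055, 0.125, 0, 0, 0.003], [0.001, -0.0055, 0.125, 0, 0, 0.003], [0.001, -0.0055, 0.125, 0, 0, 0.003]])

```text
time_s: 25.13
tcp_pos: [0.4656, -0.1393, 0.0377]
tcp_rot: [0.0, -0.165, 0.986, -0.0]
ft_force: [0.4, -0.6, 0.1]
width: 0.0598
```

>>> servo_tool(series=[[0, 0, 0, 0, 0, 0], [0, 0, 0, 0, 0, 0], [0, 0, 0, 0, 0, 0], [0, 0, 0, 0, 0, 0], [0, 0, 0, 0, 0, 0], [0, 0, 0, 0, 0, 0]], fingers=1, force=25)

```text
time_s: 25.63
tcp_pos: [0.4656, -0.1396, 0.038]
tcp_rot: [0.0, -0.165, 0.986, -0.0]
ft_force: [-0.0, 0.8, 5.6]
width: 0.0211
```

>>> servo_tool(series=[[0, 0, -0.01, 0, 0, 0], [0, 0, -0.03, 0, 0, 0], [0, 0, -0.07, 0, 0, 0], [0, 0, -0.11, 0, 0, 0], [0, 0, -0.13, 0, 0, 0], [0, 0, -0.13, 0, 0, 0]])

```text
time_s: 26.13
tcp_pos: [0.4669, -0.1399, 0.1049]
tcp_rot: [0.002, -0.165, 0.986, -0.001]
ft_force: [0.2, -1.1, 0.1]
width: 0.0213
```

```bash
python3 g.py .686 -.026 .10 109
```

```text
[-0.4885  0.0731  0.0115] [-0.0004  0.0006 -0.0001] mm 247.02298102846888 deg 0.2634681499760135 t 26.1333 tcp [ 0.4669 -0.1399  0.1049] w 0.0213 j6 -2.2 F [ 0.2 -1.1  0.1]
```

>>> servo_tool(series=[[-0.03, 0.0045, 0, 0, 0, 0], [-0.09, 0.0135, 0, 0, 0, 0], [-0.15, 0.0225, 0, 0, 0, 0], [-0.21, 0.0315, 0, 0, 0, 0], [-0.27, 0.0405, 0, 0, 0, 0], [-0.33, 0.0495, 0, 0, 0, 0], [-0.39, 0.058, 0, 0, 0, 0], [-0.44, 0.066, 0, 0, 0, 0], [-0.475, 0.071, 0, 0, 0, 0], [-0.4885, 0.073, 0, 0, 0, 0]])

```text
time_s: 26.97
tcp_pos: [0.6866, -0.0234, 0.1008]
tcp_rot: [0.0, -0.165, 0.986, 0.0]
ft_force: [-0.1, -0.2, 0.1]
width: 0.021
```

```bash
python3 g.py .686 -.026 .036 109
```

```text
[ 0.0028 -0.0045  0.1297] [0.     0.     0.0001] mm 64.88731657797528 deg 0.051018986718011125 t 26.9667 tcp [ 0.6866 -0.0234  0.1008] w 0.021 j6 -1.94 F [-0.1 -0.2  0.1]
```

>>> servo_tool(series=[[0.002, -0.003, 0.02, 0, 0, 0], [0.002, -0.003, 0.05, 0, 0, 0], [0.002, -0.003, 0.08, 0, 0, 0], [0.002, -0.003, 0.1, 0, 0, 0], [0.002, -0.003, 0.115, 0, 0, 0], [0.002, -0.003, 0.123, 0, 0, 0], [0.002, -0.003, 0.128, 0, 0, 0], [0.002, -0.003, 0.128, 0, 0, 0], [0.002, -0.003, 0.128, 0, 0, 0], [0.002, -0.003, 0.128, 0, 0, 0]])

```text
time_s: 27.8
tcp_pos: [0.6845, -0.0273, 0.0391]
tcp_rot: [0.001, -0.165, 0.986, -0.0]
ft_force: [0.9, 0.6, -1.1]
width: 0.0209
```

Contact should come at TCP z of about 0.031, so 8 mm more.

>>> servo_tool(series=[[0, 0, 0.003, 0, 0, 0], [0, 0, 0.006, 0, 0, 0], [0, 0, 0.01, 0, 0, 0], [0, 0, 0.013, 0, 0, 0], [0, 0, 0.016, 0, 0, 0], [0, 0, 0.016, 0, 0, 0], [0, 0, 0.016, 0, 0, 0]])

```text
time_s: 28.38
tcp_pos: [0.6839, -0.0272, 0.031]
tcp_rot: [-0.0, -0.165, 0.986, 0.0]
ft_force: [-3.5, 0.3, 6.4]
width: 0.021
```

>>> servo_tool(series=[[0, 0, 0, 0, 0, 0], [0, 0, 0, 0, 0, 0], [0, 0, 0, 0, 0, 0], [0, 0, 0, 0, 0, 0], [0, 0, 0, 0, 0, 0]], fingers=0.6)

```text
time_s: 28.8
tcp_pos: [0.6839, -0.0272, 0.0302]
tcp_rot: [-0.0, -0.165, 0.986, 0.0]
ft_force: [-0.1, 1.0, -0.6]
width: 0.0344
```

>>> servo_tool(series=[[0, 0, -0.01, 0, 0, 0], [0, 0, -0.03, 0, 0, 0], [0, 0, -0.07, 0, 0, 0], [0, 0, -0.12, 0, 0, 0], [0, 0, -0.18, 0, 0, 0], [0, 0, -0.24, 0, 0, 0], [0, 0, -0.26, 0, 0, 0], [0, 0, -0.26, 0, 0, 0]])

```text
time_s: 29.47
tcp_pos: [0.6862, -0.0274, 0.1649]
tcp_rot: [0.003, -0.165, 0.986, -0.001]
ft_force: [0.7, -0.1, 0.2]
width: 0.0343
```

Run:
```python
from h import *
c,s=snap("wrist","w13");d,s=snap("side","s13")
im=np.vstack([cv2.resize(c["img"][:,100:500],(400,400))[60:350],d["img"][100:400,160:560]]);cv2.imwrite("pics/c13.png",im[:,:,::-1])
print(s["time_s"],s["ft_force"],s["tcp_pos"])
```

```text
29.5167 [-1.05072317 -0.33876535 -0.88363947] [ 0.68483862 -0.02729185  0.16236252]
```

View pics/c13.png

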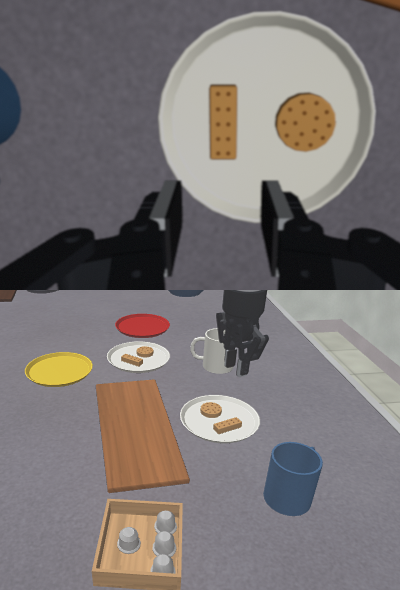

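Everything is in place: both white plates hold a finger beside a round, the capsule stands in the box, and the mugs are where they were. The arm is clear, so I'm handing in.

```bash
python3 -c "
from workcell import bot
print(bot.hand_in())"
```

```text
the job is handed in; nothing more can be done
None
```

The job is done and handed in at about 29.5 s of the 96 s allowed. `hand_in()` gave no verdict, so the result rests on my own checks.

- **Order:** I put the capsule in the empty half of the box first. Then came one round biscuit on each white plate, and after that one shortbread finger on each. Each biscuit was lowered onto the plate until I felt 5–8 N, then released. The red and yellow plates were left alone.
- **Last pictures:** The capsule stands upright in the box's empty half. Both plates show a finger lying flat beside a round biscuit, inside the rim. The mugs look unmoved. The gripper was open and clear of everything, with the TCP at 0.16 m and about 1 N of force noise.
- **Disagreements:** My first readings of the shortbread fingers from the side view were off by up to 8 mm and 5°, so I used wrist close-ups for those grasps. The jaws read about 1–2 mm narrower than the stated sizes. While closing they pressed lightly on the objects, up to about 9 N. Neither caused a problem.

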